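Fit the tube rotor on the microcentrifuge drive

TASK

Fit the blue tube rotor onto the microcentrifuge's drive shaft: press it down only lightly while turning it slowly until its slot drops over the drive pin, stop turning there, see that it sits fully home, and let go of it. Then shut the centrifuge's lid, leaving everything else on the bench where it is.

Things in the scene. Friction and masses are not known exactly. Their poses are not given: they have to be found in the camera images.
- rotor_mid (a point): Centre, half-way up, of the blue tube rotor: a loose part of 0.2 to 0.33 kg standing upright on the bench, 66 mm tall in all. Its blue cone-shaped body, 98 mm across, spans 5 to 36 mm above the underside, with 12 dark tube holes round the slope. The point is on the axis, 33 mm above the underside; z up along the axis.
- rotor_knob (a point): Centre of the rotor's grip: an upright round black knurled knob on top of the blue body, on the rotor's axis, 28 mm in diameter and 30 mm tall (from 36 to 66 mm above the underside; this point is 51 mm above it).
- rotor_bore (a point): Centre of the rotor's underside. A blind round bore, 15 mm in diameter and 30 mm deep, runs up the axis from here. Two slots at right angles cross the underside, along the rotor's x and y, each 8 mm wide and 9 mm deep, to take the drive pin: every quarter turn is alike.
- drive_seat (a point): Centre of the drive's seat, top of a steel flange 38 mm across in the centrifuge's bowl, 50 mm above the bench; z up along the drive axis; x and y are the machine's. The rotor is home when its underside lies on it. Motor and shaft stand on rubber mounts: they sink 0.2 mm per newton pressed on them (up to 6 mm) and come back. A push of 5 to 10 N is right; over 25 N, however caused, harms the drive.
- shaft_top (a point): Top of the steel drive shaft, 26 mm above the seat: 12 mm in diameter for 18 mm above the seat, then tapering to 6 mm here. x and y are the machine's, not the shaft's. The motor's brake holds the shaft still: it yields only at 0.5 N m. Turning a rotor on after it has dropped over the pin jams it hard against the pin (over 25 N in all on the drive, which harms it).
- drive_pin (a point): Point on the drive axis level with the top of the brass drive pin, 7 mm above the seat. The pin, 5 mm thick and 30 mm long, crosses the shaft. A rotor with no slot over it rides on it 7 mm too high, and drops when turned until a slot meets the pin (play about 0.1 rad either way). Its direction differs each time and is not in this reading (x, y: the machine): feel for it, or see it from above.
- centrifuge: The microcentrifuge, white with a blue front panel, fixed to the bench: 220 mm deep (x), 190 mm wide (y), its deck 125 mm above the bench. Origin on the bench under its centre; its front faces its own -x. The round bowl, 126 mm in diameter, is open at the deck, its floor 40 mm above the bench; its axis, the drive axis, is 15 mm in front (-x) of the origin.
- lid (a joint): Angle of the centrifuge's lid (white frame, clear window) in rad: 0 shut, flat on the deck; up to 1.95 fully open, leaning back from the robot. The stiff hinge holds it where it stands between about 1.25 and 1.95; pulled forward below that it sinks shut slowly by itself in a few seconds. Under 2 N at its free edge moves it.
- lid_lip (a point): Centre of the blue finger lip on the lid's free edge (front edge when shut): lip 70 mm wide, 10 mm thick, standing 13 mm out from the lid's frame. The lid is 186 mm wide and 14 mm thick, with its free edge 205 mm from the hinge and the lip's centre 211 mm. With the lid open the lip is at the top.
- lid_hinge (a point): Middle of the lid's hinge axis (along the machine's y), at the back of the machine, 100 mm behind its centre and 126.5 mm above the bench.
- strip_rotor_mid (a point): Centre, half-way up, of another rotor, for tube strips, standing upright on the bench: a yellow square body 88 mm across with a grey knob, 66 mm tall in all. To be left alone.
- tube_rack: Black rack of small tubes, 90 x 135 x 53 mm, loose; to be left alone. Origin under its centre.
- tip_box: Clear box of pipette tips with a pink-red deck, 85 x 122 x 77 mm, loose; to be left alone. Origin under its centre.
- bottle: White bottle with a blue cap, 60 mm in diameter, 160 mm tall, loose; to be left alone. Origin under its centre.
- cold_block: Black block with holes, 85 x 125 x 30 mm, loose; to be left alone. Origin under its centre.

How it is judged:
On the way:
1. the blue rotor is fully home on the drive and let go, the lid still open (z of rotor_mid in the frame of drive_seat below 0.0355 m and horizontal distance between rotor_mid and drive_seat below 0.003 m and angle between rotor_mid's own z axis and vertical below 0.06 rad and contact force between rotor and the fingers below 0.2 N and value of joint lid above 0.5 rad), for 0.2 s.
At the end, for the whole second after the job is handed in: The blue rotor is at rest fully home on the drive (underside within 2.5 mm of the seat, within 3 mm of its axis, level within 0.06 rad) and the lid is shut (within 0.05 rad) (z of rotor_mid in the frame of drive_seat between 0.03 and 0.0355 m and horizontal distance between rotor_mid and drive_seat below 0.003 m and angle between rotor_mid's own z axis and vertical below 0.06 rad and linear speed of rotor below 0.02 m/s and value of joint lid below 0.05 rad); the robot touches nothing.
It fails at once if the rotor pressed on the centrifuge (seat, shaft, pin, bowl or deck, all contact forces added up) with more than 25 N (contact force between rotor and centrifuge above 25 N).
It fails at once if another thing on the bench shifted by more than 30 mm (distance of any of strip_rotor_mid, tube_rack, tip_box, bottle, cold_block from where it was at the start of the episode above 0.03 m).
It also fails if it takes over 70 s, if anything falls off the work surface, if the arm or the gripper's body presses on something with over 40 N, if the wrist force passes 120 N, or if a joint passes its speed limit or range.

ROBOT

A 6-joint arm with a two-finger parallel gripper is mounted at the origin on the work surface. World frame = base frame: x ahead of the robot, y to its left, z up, the work surface at z = 0. Lengths are in m, angles in rad, forces in N, time in s.
With the tool pointing down it reaches from about 0.375 to 0.9 m from the base axis. Payload 3.1 kg.
Tool frame: the origin (TCP) lies midway between the tips of the shut fingers; the grasp point (between the pads) lies 19 mm behind it; x points along the fingers, z is the direction in which the jaws open and shut, and the axes are right-handed (so a half turn about x gives the same grasp; the last joint's range is limited). The gripper opens to 85 mm and grips with 20 to 120 N. Pads are 22 mm wide; open, the fingers measure 114 mm over their backs; the gripper's body (76 mm by 85 mm) begins 54 mm behind the grasp point. The pads swing forward as they close: fully open they stand 13 mm farther back than shut.
Start: joints at [1.046, 0.527, 1.433, -0, 1.181, -0.178], TCP at [0.212, 0.588, 0.231] pointing down, gripper open.
Joint ranges: [-3.08, 3.08], [-0.75, 2.2], [0.22, 2.44], [-1.43, 4.57], [0, 2.65], [-2.85, 2.85]. Speed limits (rad/s): [2.79, 2.79, 3.14, 3.14, 3.14, 3.14].

INTERFACE

Orientations are given as a unit quaternion [x, y, z, w].
In Python, from station import status, snapshot, camera_params, ticket gives the robot as it stands.
- The arm moves only by the tool arm_command, never from a script. Its argument "series" is a list that holds one entry, the list of rows, each a list of 4 numbers: the shift along the tool's x, y, z in mm, then the turn about the tool's x in rad. A call has 1 to 10 rows; each row shifts and turns the commanded pose from where the row before left it, along the tool's axes as they then stand; what a row does not reach is not made up. A row lasts 1/10 s, in which the tool goes at most 50 mm and 8.59 degrees, less where a joint would pass 70% of its speed; a pose out of reach is approached as far as the arm can. A call is refused whole if a number of a shift passes 50 or a number of a turn 0.15, either way. A call with a gripper value outside its range is refused whole. "jaw" is the opening in per cent of the stroke, from 0 (shut) to 100 (fully open), set as the call begins (left out, the last holds). The fingers move at their own pace and stop on an object; "force" is the grip in N (left out, the last holds). Time passes only in rows, so rows that do not move let the fingers close. It gives the time, the measured TCP pose, the force and the opening at its end, in the units of the state.
- status.sense(): the state, without advancing time (a new reading comes with each control period).
- snapshot(name): name is "side" or "top" or "wrist"; returns the picture (420x560x3 uint8, red, green, blue); there is no depth.
- camera_params(name): a dict with "fovy" (degrees; the focal length in pixels is half the picture's height over the tangent of half this angle, whatever the lens; pixels are square), "cx", "cy" (the principal point, pixels), "extrinsics" (4x4, takes a point from camera to world coordinates); the wrist camera has in their place "mount" (4x4, takes a point from camera to tool coordinates, whose origin is the TCP and whose axes are the tool frame's). Camera axes: x right, y down, z forward; pixel columns grow to the right and rows downward; lengths in m; the calibration is good to about 2 mm. A picture is of the moment at which its call begins: read the wrist's pose just before it. camera_params takes no time and is no camera call.
- ticket.sign_off(): hands the job in, once; it reports no verdict.
The state is a dict: "t": time; "q": joint angles; "qd": joint speeds; "tau": joint torques, N m; "tcp_pos": TCP position; "tool_rot": TCP orientation; "force": force on the tool from outside, world axes, zero at the start; "ft_torque": the same for the moment, N m; "finger_gap": opening from 0.0 (shut) to 1.0 (fully open).
Only numpy, scipy, OpenCV 4.12 (cv2) and the standard library are available. Lean on these libraries where they do the work, as an engineer would, in place of code of your own. Each camera call takes 0.05 s, during which the arm holds its last target. There are 200 camera calls.

## Working session

There is one attempt and no reset: what is moved stays moved. The work goes in short steps, Python scripts to look and compute and a tool call to move; the robot and the scene stay as the last step left them, time stands still between calls to the robot, and variables do not carry over. Pictures are saved under pics/ and viewed, about 8 in all and at most 12, crops included, and the job is handed in when it is done.

Besides the shell and the picture viewer there is one more tool, called after ">>>" as a command line: name --argument value ..., lists and objects as JSON in quotes. arm_command: Moves the arm, as the interface text tells. Its arguments: {"type":"object","properties":{"series":{"type":"array"},"jaw":{"type":"number"},"force":{"type":"number"}},"required":["series"]}

```bash
mkdir -p pics; ls
python3 - <<'E'
from station import status,snapshot,camera_params
import cv2
s=status.sense();print(s)
for n in("side","top","wrist"):
    p=camera_params(n);print(n,p)
    cv2.imwrite(f"pics/{n}0.png",snapshot(n)[:,:,::-1])
E
```

```text
pics
{'t': 0.0, 'q': array([ 1.04547812e+00,  5.28490843e-01,  1.43395413e+00, -8.36335720e-06,
        1.18139670e+00, -1.78484602e-01]), 'qd': array([-0.00047147, -0.0008402 , -0.00076534, -0.00048877,  0.00156021,
       -0.00038064]), 'tau': array([-1.29702290e-03, -4.42351270e+01, -1.78021359e+01, -3.04590694e-04,
        8.65512702e-03, -3.81462712e-06]), 'tcp_pos': array([0.21203692, 0.58714129, 0.23030199]), 'tool_rot': array([-0.40656317,  0.57949436,  0.40589021,  0.57805347]), 'force': array([0.39328655, 0.01619694, 0.4461218 ]), 'ft_torque': array([0.0184658 , 0.00463942, 0.02655517]), 'finger_gap': 0.9954991618121134}
side {'fovy': 45.511373432716844, 'cx': 276.68662347398475, 'cy': 215.41468604232008, 'extrinsics': array([[ 0.89517572, -0.34650222,  0.28035092,  0.0567963 ],
       [-0.44570623, -0.69947472,  0.55864217, -0.93863593],
       [ 0.00252763, -0.62503706, -0.78059098,  1.35603282],
       [ 0.        ,  0.        ,  0.        ,  1.        ]])}
top {'fovy': 53.652367763717734, 'cx': 281.40475116281294, 'cy': 206.82374702400213, 'extrinsics': array([[ 1.73837214e-02, -9.86930551e-01,  1.60205787e-01,
         2.98951152e-01],
       [-9.99840808e-01, -1.78032728e-02, -1.18372612e-03,
        -3.53086286e-02],
       [ 4.02044281e-03, -1.60159706e-01, -9.87082927e-01,
         1.43756504e+00],
       [ 0.00000000e+00,  0.00000000e+00,  0.00000000e+00,
         1.00000000e+00]])}
wrist {'fovy': 64.50714781597654, 'cx': 280.9639522686079, 'cy': 208.29241842371493, 'mount': array([[ 6.56701637e-04, -2.93456054e-01,  9.55972339e-01,
        -1.43593060e-01],
       [-2.51471937e-04, -9.55972564e-01, -2.93455950e-01,
         7.50846446e-02],
       [ 9.99999753e-01, -4.76872128e-05, -7.01584709e-04,
        -3.83080535e-04],
       [ 0.00000000e+00,  0.00000000e+00,  0.00000000e+00,
         1.00000000e+00]])}
```

View pics/top0.png

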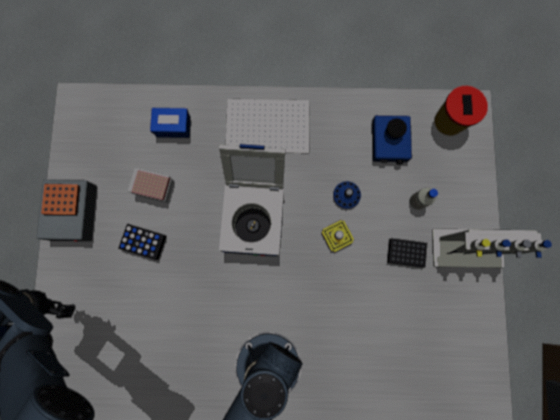

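View pics/side0.png

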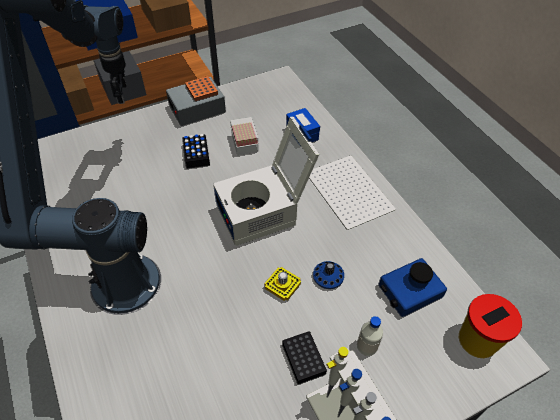

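```bash
cat > h.py <<'E'
import numpy as np,cv2
from scipy.spatial.transform import Rotation as R
from station import status,snapshot,camera_params
def cam(n,s=None):
    p=camera_params(n)
    if n=="wrist":
        s=s or status.sense();T=np.eye(4);T[:3,:3]=R.from_quat(s["tool_rot"]).as_matrix();T[:3,3]=s["tcp_pos"];T=T@p["mount"]
    else:T=p["extrinsics"]
    return T,210/np.tan(np.radians(p["fovy"]/2)),p["cx"],p["cy"]
def ray(c,u,v,z):
    T,f,cx,cy=c;d=T[:3,:3]@[(u-cx)/f,(v-cy)/f,1];o=T[:3,3];return o+d*(z-o[2])/d[2]
def proj(c,P):
    T,f,cx,cy=c;q=T[:3,:3].T@(np.array(P)-T[:3,3]);return np.array([cx+f*q[0]/q[2],cy+f*q[1]/q[2]])
def go(P,yaw=None,s=None):
    "offset in tool mm to reach TCP P"
    s=s or status.sense();M=R.from_quat(s["tool_rot"]).as_matrix();print("tool axes\n",M.round(4));return M.T@(np.array(P)-s["tcp_pos"])*1000
E
python3 - <<'E'
from h import *
c=cam("top");d=cam("side")
print("body",ray(c,347,195,.03),"knob",ray(c,348.5,191,.066),"side knob",ray(d,330,266,.066))
print("bowl",ray(c,251.5,223,.125),"shafttop",ray(c,251,222,.076))
for u,v in[(220,252),(281,254),(225,186),(284,189)]:print(ray(c,u,v,.125))
print("lip",ray(c,252,147,.32))
im=cv2.imread("pics/top0.png")[130:270,200:400];cv2.imwrite("pics/c.png",cv2.resize(im,None,fx=4,fy=4,interpolation=cv2.INTER_CUBIC))
s=status.sense();print(go([.55,-.2,.3]))
E
```

```text
body [ 0.57283119 -0.26268711  0.03      ] knob [ 0.57963885 -0.26203668  0.066     ] side knob [ 0.57781988 -0.26491397  0.066     ]
bowl [0.45814312 0.0573284  0.125     ] shafttop [0.46737866 0.06253263 0.076     ]
[0.36459391 0.15369126 0.125     ]
[ 0.36170999 -0.03822257  0.125     ]
[0.57676076 0.14627245 0.125     ]
[ 0.57035434 -0.04423817  0.125     ]
lip [0.64797485 0.04834487 0.32      ]
tool axes
 [[-9.000e-04 -9.405e-01  3.399e-01]
 [-1.400e-03  3.399e-01  9.405e-01]
 [-1.000e+00  3.000e-04 -1.600e-03]]
[ -68.60158179 -585.34731525 -625.70640565]
```

View pics/c.png

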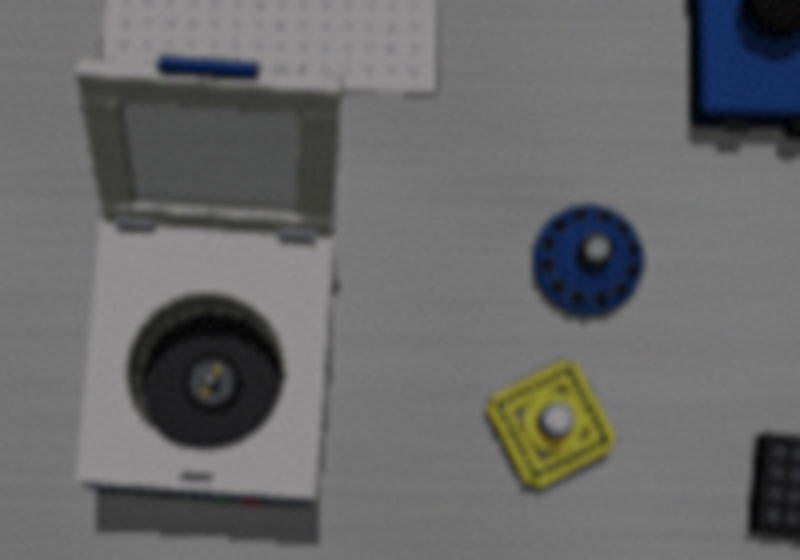

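>>> arm_command --series '[[[-4,-31,-34,0],[-4,-31,-34,0],[-4,-31,-34,0],[-4,-31,-34,0],[-4,-31,-34,0],[-4,-31,-34,0],[-4,-31,-34,0],[-4,-31,-34,0],[-4,-31,-34,0],[-4,-31,-34,0]]]' --jaw 60

```text
t: 1.15
tcp_pos: [0.3886, 0.1609, 0.2715]
tool_rot: [-0.406, 0.579, 0.406, 0.579]
force: [-0.1, 0.9, -0.1]
finger_gap: 0.6
```

>>> arm_command --series '[[[0,-31,-34,0],[0,-31,-34,0],[0,-31,-34,0],[0,-31,-34,0],[0,-31,-34,0],[0,-31,-34,0],[0,-31,-34,0],[0,-31,-34,0],[0,-31,-34,0],[0,0,0,0]]]'

```text
t: 2.15
tcp_pos: [0.549, -0.2261, 0.2709]
tool_rot: [-0.406, 0.58, 0.403, 0.58]
force: [0.1, 0.7, -0.2]
finger_gap: 0.601
```

Run:
```python
from h import *
s=status.sense();im=snapshot("wrist");c=cam("wrist",s);print(s["t"],s["tcp_pos"],s["q"].round(2),s["finger_gap"],s["force"])
cv2.imwrite("pics/w1.png",im[:,:,::-1])
hsv=cv2.cvtColor(im,cv2.COLOR_RGB2HSV)
m=cv2.inRange(hsv,(105,120,40),(130,255,255))
n,l,st,ce=cv2.connectedComponentsWithStats(m)
for i in range(1,n):
    if st[i,4]>300:print(st[i],ce[i],ray(c,*ce[i],.02))
print(proj(c,[.575,-.263,.066]),go([.575,-.263,.1]))
```

```text
2.15 [ 0.54896828 -0.22609517  0.27085261] [-0.58  0.44  1.47 -0.    1.23 -1.8 ] 0.6007201735628674 [ 0.12150128  0.66379877 -0.19158497]
[ 224  162   77   77 3110] [262.34469453 198.60289389] [ 0.57309838 -0.26070724  0.02      ]
[ 211  321   42   56 1292] [228.19659443 349.33823529] [ 0.76501003 -0.38716795  0.02      ]
tool axes
 [[ 1.000e-04 -9.392e-01  3.433e-01]
 [-2.000e-04  3.433e-01  9.392e-01]
 [-1.000e+00 -1.000e-04 -2.000e-04]]
[258.65814824 212.12413742] [170.53842363 -39.72547884 -28.21060611]
```

View pics/w1.png

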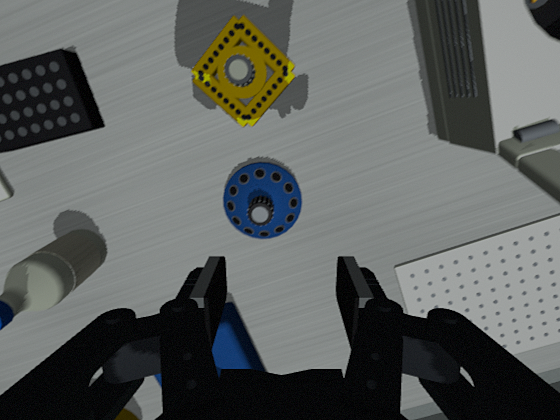

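Run:
```python
from h import *
im=cv2.imread("pics/w1.png");c=cam("wrist")
g=im[195:235,240:282].astype(int);m=((g.max(2)-g.min(2)<25)&(g.min(2)>110)).astype(np.uint8)
ys,xs=np.nonzero(m);u,v=xs.mean()+240,ys.mean()+195;print(m.sum(),u,v)
P=ray(c,u,v,.066);print(P,go([P[0],P[1],.034]))
ob=cv2.resize(im[150:250,200:310],None,fx=6,fy=6,interpolation=cv2.INTER_CUBIC);cv2.imwrite("pics/k.png",ob)
```

```text
182 258.84065934065933 214.9010989010989
tool axes
 [[ 1.000e-04 -9.392e-01  3.433e-01]
 [-2.000e-04  3.433e-01  9.392e-01]
 [-1.000e+00 -1.000e-04 -2.000e-04]]
[ 0.57579507 -0.25987649  0.066     ] [236.53780913 -39.3908656  -24.99228353]
```

>>> arm_command --series '[[[0,-20,-13,0],[25,-19,-12,0],[35,0,0,0],[35,0,0,0],[35,0,0,0],[20,0,0,0],[0,0,0,0],[0,0,0,0]]]'

```text
t: 3.0
tcp_pos: [0.5748, -0.2558, 0.1216]
tool_rot: [-0.406, 0.579, 0.407, 0.579]
force: [0.5, 0.1, 0.5]
finger_gap: 0.602
```

Run:
```python
from h import *
s=status.sense();im=snapshot("wrist");c=cam("wrist",s);print(s["t"],s["tcp_pos"],s["force"])
cv2.imwrite("pics/w2.png",im[:,:,::-1])
print(proj(c,[.5758,-.2599,.066]))
M=R.from_quat(s["tool_rot"]).as_matrix();print(proj(c,s["tcp_pos"]+M[:,0]*(s["tcp_pos"][2]-.066)), go([.5758,-.2599,.037]))
```

```text
3.0 [ 0.57484097 -0.25575689  0.12156424] [0.51831504 0.0907183  0.53035709]
[276.18564203 232.61938975]
tool axes
 [[ 1.400e-03 -9.407e-01  3.392e-01]
 [-8.000e-04  3.392e-01  9.407e-01]
 [-1.000e+00 -1.600e-03 -3.000e-04]]
[281.79541807 229.17963473] [85.52918404 -1.2681777  -3.17122538]
```

View pics/w2.png

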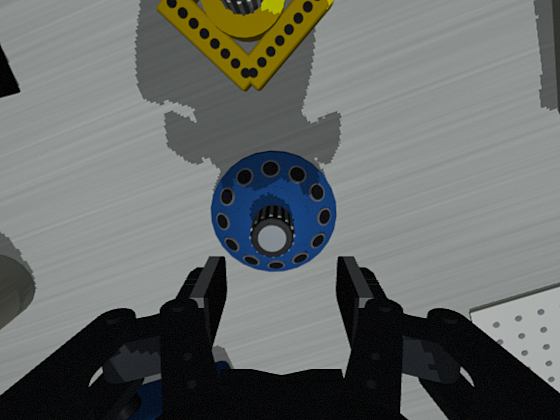

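Run:
```python
from h import *
c=cam("wrist");P=ray(c,272,237.7,.066);print(P,go([P[0],P[1],.038]))
```

```text
tool axes
 [[ 1.400e-03 -9.407e-01  3.392e-01]
 [-8.000e-04  3.392e-01  9.407e-01]
 [-1.000e+00 -1.600e-03 -3.000e-04]]
[ 0.57936885 -0.26453409  0.066     ] [84.5380935  -6.19892801 -6.32033298]
```

>>> arm_command --series '[[[10,-6,-6,0],[20,0,0,0],[20,0,0,0],[20,0,0,0],[13,0,0,0],[0,0,0,0],[0,0,0,0]]]'

```text
t: 3.75
tcp_pos: [0.5791, -0.2649, 0.0388]
tool_rot: [-0.407, 0.579, 0.406, 0.579]
force: [0.3, -0.2, 0.1]
finger_gap: 0.598
```

>>> arm_command --series '[[[0,0,0,0],[0,0,0,0],[0,0,0,0],[0,0,0,0],[0,0,0,0],[0,0,0,0]]]' --jaw 10 --force 50

```text
t: 4.35
tcp_pos: [0.5795, -0.2647, 0.0396]
tool_rot: [-0.407, 0.578, 0.405, 0.579]
force: [-0.2, 1.0, 6.4]
finger_gap: 0.316
```

Run:
```python
from h import *
s=status.sense();print(s["t"],s["tcp_pos"],s["force"],s["ft_torque"],s["finger_gap"])
im=snapshot("wrist");cv2.imwrite("pics/w3.png",im[:,:,::-1])
```

```text
4.35 [ 0.57946354 -0.26474655  0.03964348] [-0.22553037  1.04035258  6.42835102] [ 0.16816616 -0.0156135   0.01805806] 0.31622959369623693
```

>>> arm_command --series '[[[-5,0,0,0],[-10,0,0,0],[-20,0,0,0],[-30,0,0,0],[-30,0,0,0],[-30,0,0,0],[-20,0,0,0],[-5,0,0,0],[0,0,0,0]]]'

```text
t: 5.3
tcp_pos: [0.5785, -0.2645, 0.189]
tool_rot: [-0.407, 0.579, 0.406, 0.579]
force: [0.1, -0.0, -2.5]
finger_gap: 0.31
```

Run:
```python
from h import *
c=cam("top");print(ray(c,253,225.5,.05),ray(c,251.6,222.6,.125),ray(c,252.9,224.5,.063))
s=status.sense();print(s["t"],s["tcp_pos"],s["force"],s["finger_gap"],s["q"].round(2))
print(go([.46,-.265,.19]),go([.46,-.09,.19]),go([.46,.06,.19]))
im=snapshot("wrist");cv2.imwrite("pics/w4.png",im[:,:,::-1])
```

```text
[0.45887671 0.05733985 0.05      ] [0.45942956 0.05704742 0.125     ] [0.46071993 0.05689953 0.063     ]
5.3 [ 0.57851243 -0.26448104  0.18897633] [ 0.06818925 -0.04860885 -2.53078638] 0.3104504065789179 [-0.6   0.59  1.45 -0.    1.11 -1.83]
tool axes
 [[ 9.000e-04 -9.405e-01  3.399e-01]
 [-7.000e-04  3.399e-01  9.405e-01]
 [-1.000e+00 -1.100e-03 -4.000e-04]]
tool axes
 [[ 9.000e-04 -9.405e-01  3.399e-01]
 [-7.000e-04  3.399e-01  9.405e-01]
 [-1.000e+00 -1.100e-03 -4.000e-04]]
tool axes
 [[ 9.000e-04 -9.405e-01  3.399e-01]
 [-7.000e-04  3.399e-01  9.405e-01]
 [-1.000e+00 -1.100e-03 -4.000e-04]]
[ -1.12531393 111.27901677 -40.77041   ] [ -1.25349645 170.760781   123.81058311] [ -1.36336718 221.74515033 264.88000578]
```

View pics/w4.png

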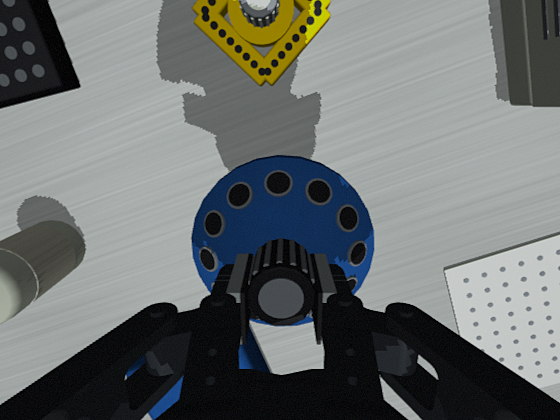

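>>> arm_command --series '[[[0,37,-13,0],[0,37,-14,0],[0,37,-14,0],[0,15,41,0],[0,15,41,0],[0,15,41,0],[0,15,41,0],[0,0,0,0],[0,0,0,0],[0,0,0,0]]]'

```text
t: 6.35
tcp_pos: [0.4596, -0.0912, 0.1877]
tool_rot: [-0.406, 0.579, 0.406, 0.579]
force: [0.0, -0.5, -2.3]
finger_gap: 0.31
```

Run:
```python
from h import *
s=status.sense();im=snapshot("wrist");c=cam("wrist",s);print(s["t"],s["tcp_pos"],s["force"])
cv2.imwrite("pics/w5.png",im[:,:,::-1]);p=proj(c,[.46,.057,.063]);print(p)
u,v=(p-[85,65]).astype(int);u,v=max(u,0),max(v,0);print(u,v)
cv2.imwrite("pics/w5c.png",cv2.resize(im[v:v+130,u:u+170,::-1],None,fx=4.5,fy=4.5,interpolation=cv2.INTER_CUBIC))
```

```text
6.35 [ 0.4596008  -0.09118529  0.18768958] [ 0.04166653 -0.52115068 -2.29127769]
[457.72355784 139.28912288]
372 74
```

View pics/w5c.png

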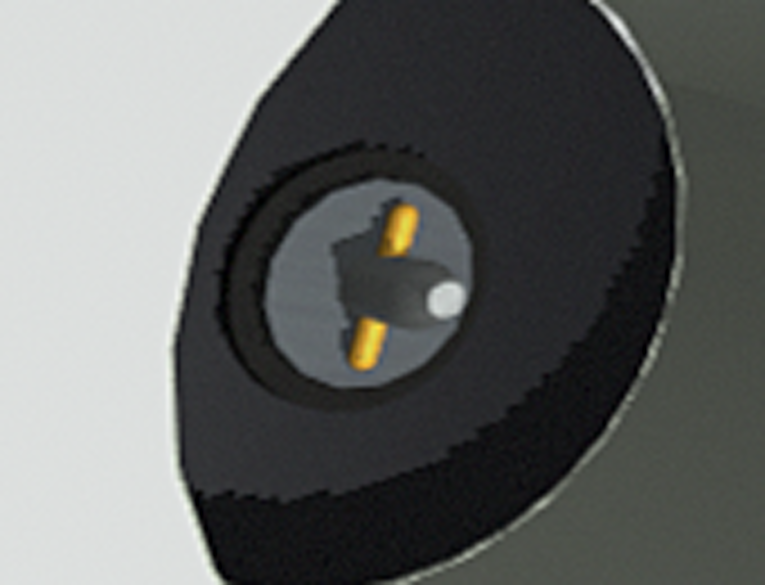

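Run:
```python
from h import *
c=cam("wrist")
f=lambda x,y,z:ray(c,372+x/4.5,74+y/4.5,z)
A,B=f(404,208,.0565),f(363,368,.0565)
print(f(369.5,284,.05),f(446,300,.076),(A+B)/2,np.degrees(np.arctan2(*(A-B)[1::-1])),np.linalg.norm(A-B))
M=R.from_quat(status.sense()["tool_rot"]).as_matrix();print("tool z az",np.degrees(np.arctan2(M[1,2],M[0,2])))
P=f(446,300,.076);print(go([P[0],P[1],.19]))
```

```text
[0.46096517 0.06014685 0.05      ] [0.46131544 0.06000697 0.076     ] [0.461064   0.05936107 0.0565    ] 154.02469737784355 0.028497560196457748
tool z az 70.0674411751775
tool axes
 [[-5.000e-04 -9.401e-01  3.409e-01]
 [-1.000e-04  3.409e-01  9.401e-01]
 [-1.000e+00  4.000e-04 -2.000e-04]]
[ -2.19542373  50.16377147 143.0539514 ]
```

>>> arm_command --series '[[[0,12,35,0],[0,13,36,0],[0,13,36,0],[0,12,36,0],[0,0,0,0],[0,0,0,0],[0,0,0,0]]]'

```text
t: 7.1
tcp_pos: [0.4616, 0.0595, 0.1882]
tool_rot: [-0.406, 0.579, 0.406, 0.579]
force: [-0.3, -0.4, -2.7]
finger_gap: 0.312
```

Run:
```python
from h import *
s=status.sense();print(s["t"],s["force"],s["q"].round(2),s["tcp_pos"],go([.461,.060,.125]))
im=snapshot("wrist");cv2.imwrite("pics/w6.png",im[:,:,::-1])
```

```text
tool axes
 [[ 2.000e-04 -9.399e-01  3.415e-01]
 [-5.000e-04  3.415e-01  9.399e-01]
 [-1.000e+00 -3.000e-04 -4.000e-04]]
7.1 [-0.30264442 -0.36326557 -2.747782  ] [-0.11  0.38  1.87 -0.    0.89 -1.33] [0.46162883 0.05946011 0.18819125] [63.1908656   0.79579464  0.31921585]
```

View pics/w6.png

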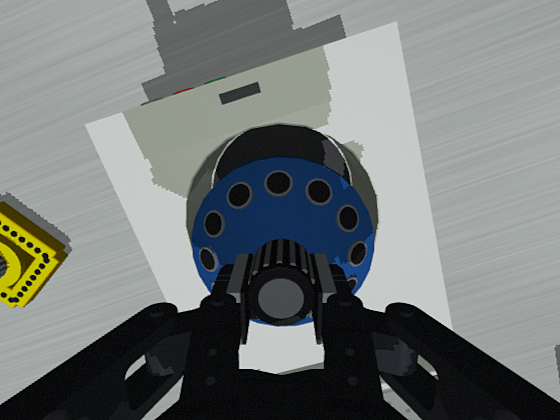

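>>> arm_command --series '[[[15,1,0,0],[20,0,0,0],[15,0,0,0],[10,0,0,0],[5,0,0,0],[4,0,0,0],[4,0,0,0],[4,0,0,0],[0,0,0,0],[0,0,0,0]]]'

```text
t: 8.15
tcp_pos: [0.4603, 0.0613, 0.1114]
tool_rot: [-0.406, 0.579, 0.406, 0.579]
force: [-0.4, 0.3, -2.0]
finger_gap: 0.309
```

>>> arm_command --series '[[[2,0,0,0],[2,0,0,0],[2,0,0,0],[2,0,0,0],[2,0,0,0],[0,0,0,0],[0,0,0,0]]]'

```text
t: 8.85
tcp_pos: [0.4604, 0.0611, 0.1013]
tool_rot: [-0.406, 0.579, 0.406, 0.579]
force: [-0.1, -1.1, -2.9]
finger_gap: 0.313
```

>>> arm_command --series '[[[1,0,0,0],[1,0,0,0],[1,0,0,0],[1,0,0,0],[0,0,0,0],[0,0,0,0]]]'

```text
t: 9.45
tcp_pos: [0.4608, 0.0609, 0.0973]
tool_rot: [-0.407, 0.578, 0.406, 0.579]
force: [2.2, -4.5, -2.4]
finger_gap: 0.311
```

>>> arm_command --series '[[[1,0,0,0],[0,0,0,0],[0,0,0,0]]]'

```text
t: 9.75
tcp_pos: [0.4608, 0.061, 0.0965]
tool_rot: [-0.407, 0.578, 0.406, 0.579]
force: [3.0, -3.8, -1.1]
finger_gap: 0.315
```

>>> arm_command --series '[[[0.5,-0.9,-0.6,0],[0.5,0,0,0],[0,0,0,0],[0,0,0,0]]]'

```text
t: 10.15
tcp_pos: [0.4608, 0.0605, 0.0954]
tool_rot: [-0.406, 0.579, 0.406, 0.579]
force: [0.9, -2.3, 0.4]
finger_gap: 0.312
```

>>> arm_command --series '[[[0.8,-0.2,-0.4,0],[0,0,0,0],[0,0,0,0]]]'

```text
t: 10.45
tcp_pos: [0.4605, 0.06, 0.0944]
tool_rot: [-0.406, 0.579, 0.406, 0.579]
force: [1.7, -1.7, 0.6]
finger_gap: 0.313
```

>>> arm_command --series '[[[1,0,0,0],[0,0,0,0],[0,0,0,0]]]'

```text
t: 10.75
tcp_pos: [0.4605, 0.0599, 0.0935]
tool_rot: [-0.406, 0.579, 0.406, 0.579]
force: [0.7, -2.3, 2.7]
finger_gap: 0.313
```

>>> arm_command --series '[[[0,0,0,0.02],[0,0,0,0.02],[0,0,0,0.02],[0,0,0,0.02],[0,0,0,0]]]'

```text
t: 11.25
tcp_pos: [0.4605, 0.0599, 0.0933]
tool_rot: [-0.382, 0.595, 0.383, 0.594]
force: [-0.0, -2.0, -1.9]
finger_gap: 0.31
```

Run:
```python
from h import *
s=status.sense();print(s["t"],s["tcp_pos"],s["force"],s["ft_torque"],R.from_quat(s["tool_rot"]).as_matrix().round(4))
```

```text
11.25 [0.46054004 0.05992902 0.09325567] [-0.0387183  -2.02187932 -1.93289155] [-0.58822605 -0.11688593 -0.01873523] [[-9.000e-04 -9.100e-01  4.146e-01]
 [ 1.000e-04  4.146e-01  9.100e-01]
 [-1.000e+00  8.000e-04 -3.000e-04]]
```

>>> arm_command --series '[[[1,0,0,0],[0,0,0,0],[0,0,0,0]]]'

```text
t: 11.55
tcp_pos: [0.4606, 0.0599, 0.0924]
tool_rot: [-0.383, 0.595, 0.383, 0.594]
force: [0.1, -3.5, -0.9]
finger_gap: 0.312
```

>>> arm_command --series '[[[1,0,0,0],[0,0,0,0],[0,0,0,0]]]'

```text
t: 11.85
tcp_pos: [0.4607, 0.0599, 0.0914]
tool_rot: [-0.383, 0.595, 0.383, 0.594]
force: [0.7, -2.7, -1.8]
finger_gap: 0.311
```

>>> arm_command --series '[[[1,-0.2,-0.5,0],[0,0,0,0],[0,0,0,0]]]'

```text
t: 12.15
tcp_pos: [0.4607, 0.0596, 0.0904]
tool_rot: [-0.383, 0.595, 0.383, 0.595]
force: [-0.3, -0.1, -3.1]
finger_gap: 0.307
```

>>> arm_command --series '[[[1,0,0,0],[0,0,0,0],[0,0,0,0]]]'

```text
t: 12.45
tcp_pos: [0.4607, 0.0595, 0.0895]
tool_rot: [-0.383, 0.595, 0.383, 0.595]
force: [-0.0, 1.0, -0.9]
finger_gap: 0.309
```

Lateral force gone; keep sinking gently.

>>> arm_command --series '[[[1,0,0,0],[0,0,0,0],[0,0,0,0]]]'

```text
t: 12.75
tcp_pos: [0.4608, 0.0595, 0.0887]
tool_rot: [-0.383, 0.595, 0.383, 0.595]
force: [-0.6, 1.6, 2.6]
finger_gap: 0.31
```

>>> arm_command --series '[[[0.6,0,0,0],[0,0,0,0],[0,0,0,0]]]'

```text
t: 13.05
tcp_pos: [0.4608, 0.0595, 0.0881]
tool_rot: [-0.383, 0.595, 0.383, 0.595]
force: [-1.1, 1.4, 5.1]
finger_gap: 0.312
```

>>> arm_command --series '[[[-1,0,0,0],[0,0,0,0],[0,0,0,0]]]'

```text
t: 13.35
tcp_pos: [0.4608, 0.0595, 0.0888]
tool_rot: [-0.383, 0.595, 0.383, 0.595]
force: [-0.2, 1.4, 2.6]
finger_gap: 0.313
```

>>> arm_command --series '[[[0,0,0,0],[0,0,0,0],[0,0,0,0],[0,0,0,0],[0,0,0,0]]]' --jaw 55

```text
t: 13.85
tcp_pos: [0.4609, 0.0593, 0.0889]
tool_rot: [-0.383, 0.595, 0.383, 0.595]
force: [-0.5, -0.1, -0.5]
finger_gap: 0.55
```

>>> arm_command --series '[[[-8,0,0,0],[-15,0,0,0],[-25,0,0,0],[-40,0,0,0],[-40,0,0,0],[0,0,0,0],[0,0,0,0]]]'

```text
t: 14.55
tcp_pos: [0.4612, 0.0594, 0.2183]
tool_rot: [-0.384, 0.594, 0.382, 0.595]
force: [-1.0, 0.6, 0.3]
finger_gap: 0.547
```

Run:
```python
from h import *
s=status.sense();im=snapshot("wrist");c=cam("wrist",s);print(s["t"],s["tcp_pos"],s["force"],s["q"].round(2))
cv2.imwrite("pics/w7.png",im[:,:,::-1])
for z in(.116,.123):print(proj(c,[.461,.0597,z]))
t=cam("top");im=snapshot("top")[130:270,200:300,::-1];cv2.imwrite("pics/t7.png",cv2.resize(im,None,fx=4,fy=4,interpolation=cv2.INTER_CUBIC))
for h in (1.95,1.8,1.7,1.6): # lip for hinge
    print(h,proj(t,[.461+.115-.211*np.cos(h),.06-.003,.1265+.007+.211*np.sin(h)]))
print(go([.46,.06,.4]))
```

```text
14.55 [0.46123425 0.05936156 0.21826195] [-1.03099657  0.57830674  0.30624083] [-0.11  0.33  1.84 -0.    0.97 -1.26]
[281.86206681 206.93658378]
[281.88981155 209.66025493]
1.95 [248.7138325 143.772309 ]
1.8 [248.12810196 153.31150762]
1.7 [247.7936852  160.28820423]
1.6 [247.5112279  167.64598884]
tool axes
 [[-1.800e-03 -9.103e-01  4.140e-01]
 [ 2.000e-04  4.140e-01  9.103e-01]
 [-1.000e+00  1.700e-03 -6.000e-04]]
[-183.66357031    0.40939132    0.44918046]
```

View pics/w7.png

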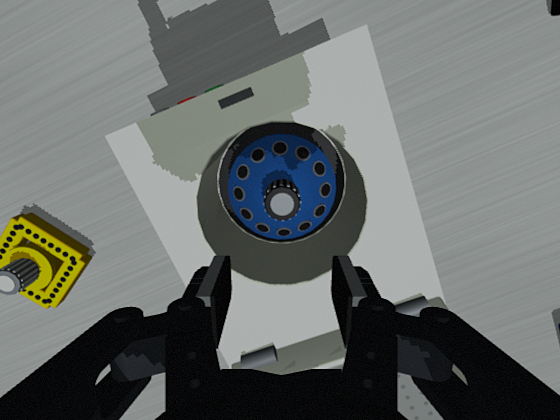

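>>> arm_command --series '[[[-45,0,0,0],[-45,0,0,0],[-45,0,0,0],[-45,0,0,0],[0,-38,17,0],[0,-38,17,0],[0,-38,17,0],[0,-38,17,0],[0,-38,17,0],[0,-38,17,0]]]' --jaw 0

```text
t: 15.65
tcp_pos: [0.7117, 0.0578, 0.3938]
tool_rot: [-0.382, 0.596, 0.384, 0.593]
force: [0.4, -0.1, 0.2]
finger_gap: -0.0
```

Run:
```python
from h import *
s=status.sense();print(s["t"],s["tcp_pos"],s["force"],s["q"].round(2),s["finger_gap"])
c=cam("side");im=snapshot("side");T=s["tcp_pos"];print(proj(c,T),proj(c,[T[0],T[1],.3]),proj(c,[.644,.053,.33]))
cv2.imwrite("pics/s8.png",cv2.resize(im[60:260,180:400,::-1],None,fx=3,fy=3,interpolation=cv2.INTER_CUBIC))
```

```text
15.65 [0.71168071 0.05780011 0.39381844] [ 0.41903019 -0.10186753  0.1786272 ] [-0.08  0.55  0.95 -0.    1.65 -1.22] -0.00040904199824658117
[323.58035342 107.15574163] [321.3094979  130.98743875] [303.40084683 131.13801836]
```

View pics/s8.png

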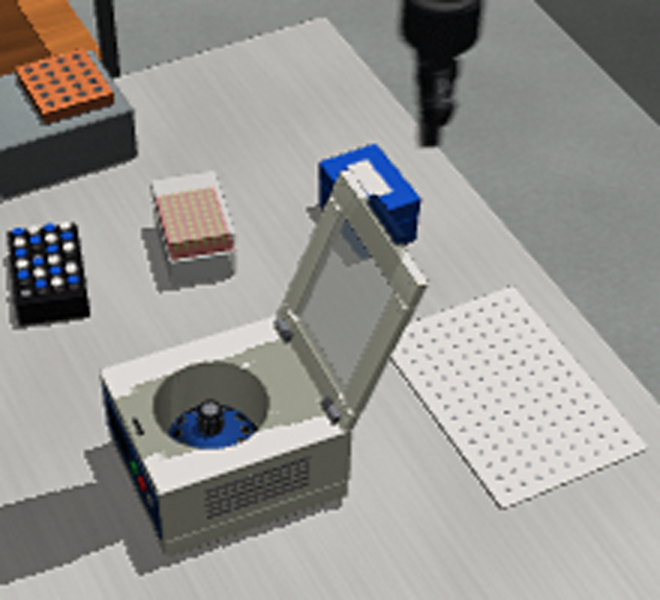

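>>> arm_command --series '[[[30,0,0,0],[40,0,0,0],[28,0,0,0],[0,0,0,0],[0,9,-4,0],[0,9,-4,0],[0,9,-4,0],[0,9,-4,0],[0,9,-4,0],[0,9,-4,0]]]'

```text
t: 16.7
tcp_pos: [0.6512, 0.0583, 0.3002]
tool_rot: [-0.383, 0.594, 0.382, 0.595]
force: [1.3, 0.0, 1.6]
finger_gap: -0.002
```

>>> arm_command --series '[[[0,14,-6,0],[0,14,-6,0],[0,14,-6,0],[0,14,-6,0],[0,14,-6,0],[0,14,-6,0],[0,14,-6,0],[0,0,0,0]]]'

```text
t: 17.5
tcp_pos: [0.5419, 0.061, 0.2989]
tool_rot: [-0.382, 0.595, 0.384, 0.594]
force: [0.5, -0.0, -0.0]
finger_gap: -0.0
```

>>> arm_command --series '[[[0,12,-5,0],[0,12,-5,0],[0,12,-5,0],[0,12,-5,0],[0,0,0,0],[0,0,0,0]]]'

```text
t: 18.1
tcp_pos: [0.4928, 0.0624, 0.2991]
tool_rot: [-0.383, 0.594, 0.383, 0.595]
force: [0.1, 0.3, 0.7]
finger_gap: -0.005
```

Run:
```python
from h import *
s=status.sense();print(s["t"],s["tcp_pos"],s["force"])
im=snapshot("side")
cv2.imwrite("pics/s9.png",cv2.resize(im[60:260,180:400,::-1],None,fx=3,fy=3,interpolation=cv2.INTER_CUBIC))
```

```text
18.1 [0.49280586 0.06235592 0.29912546] [0.08923643 0.32688151 0.66590336]
```

View pics/s9.png

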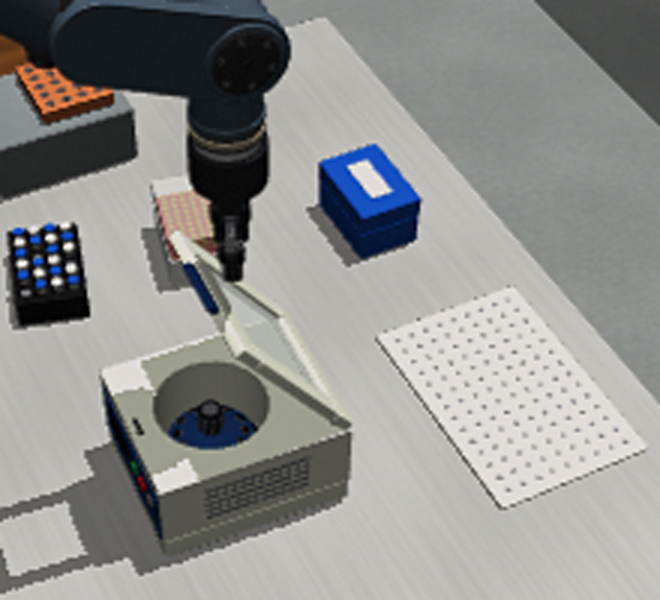

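The lid (lip at about (200,285) in the crop) is now sinking at about 0.9 rad, ahead of the fingers. I back the tool up and wait.

>>> arm_command --series '[[[-40,0,0,0],[-40,0,0,0],[0,-10,5,0],[0,0,0,0],[0,0,0,0],[0,0,0,0],[0,0,0,0],[0,0,0,0],[0,0,0,0],[0,0,0,0]]]'

```text
t: 19.15
tcp_pos: [0.504, 0.0628, 0.3788]
tool_rot: [-0.383, 0.595, 0.383, 0.594]
force: [-0.5, 0.2, 0.9]
finger_gap: 0.003
```

>>> arm_command --series '[[[0,0,0,0],[0,0,0,0],[0,0,0,0],[0,0,0,0],[0,0,0,0],[0,0,0,0],[0,0,0,0],[0,0,0,0],[0,0,0,0],[0,0,0,0]]]'

```text
t: 20.15
tcp_pos: [0.5041, 0.0628, 0.3789]
tool_rot: [-0.383, 0.595, 0.383, 0.595]
force: [-0.4, 0.7, -0.1]
finger_gap: 0.002
```

>>> arm_command --series '[[[0,0,0,0],[0,0,0,0],[0,0,0,0],[0,0,0,0],[0,0,0,0],[0,0,0,0],[0,0,0,0],[0,0,0,0],[0,0,0,0],[0,0,0,0]]]'

```text
t: 21.15
tcp_pos: [0.5041, 0.0628, 0.3789]
tool_rot: [-0.383, 0.595, 0.383, 0.595]
force: [0.7, -0.9, 0.3]
finger_gap: 0.0
```

>>> arm_command --series '[[[0,0,0,0],[0,0,0,0],[0,0,0,0],[0,0,0,0],[0,0,0,0],[0,0,0,0],[0,0,0,0],[0,0,0,0],[0,0,0,0],[0,0,0,0]]]'

```text
t: 22.15
tcp_pos: [0.5041, 0.0627, 0.3789]
tool_rot: [-0.383, 0.595, 0.383, 0.595]
force: [-0.8, -0.2, -0.2]
finger_gap: -0.003
```

>>> arm_command --series '[[[0,0,0,0],[0,0,0,0],[0,0,0,0],[0,0,0,0],[0,0,0,0],[0,0,0,0],[0,0,0,0],[0,0,0,0],[0,0,0,0],[0,0,0,0]]]'

```text
t: 23.15
tcp_pos: [0.5041, 0.0627, 0.3789]
tool_rot: [-0.383, 0.595, 0.383, 0.595]
force: [-0.3, 0.0, 0.1]
finger_gap: 0.004
```

Run:
```python
from h import *
s=status.sense();print(s["t"],s["tcp_pos"],s["force"])
im=snapshot("side")
cv2.imwrite("pics/s10.png",cv2.resize(im[60:260,180:400,::-1],None,fx=3,fy=3,interpolation=cv2.INTER_CUBIC))
```

```text
23.15 [0.50411765 0.0627375  0.37890495] [-0.26317459  0.02408835  0.12396087]
```

View pics/s10.png

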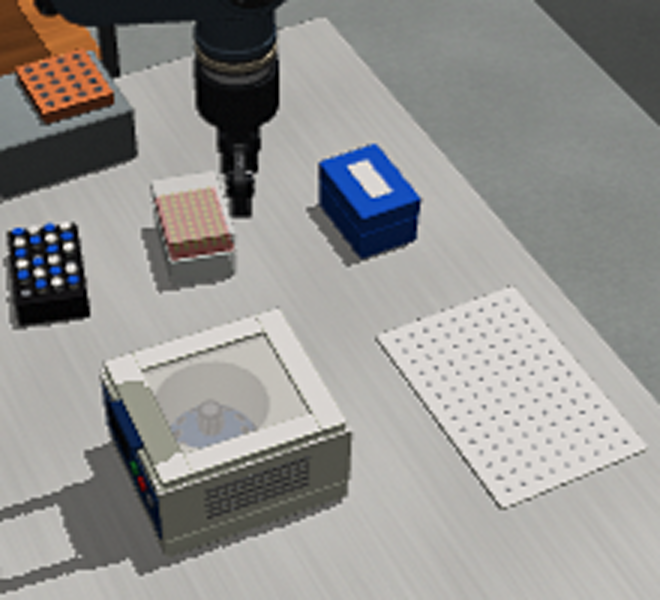

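>>> arm_command --series '[[[0,0,0,0],[0,0,0,0],[0,0,0,0],[0,0,0,0],[0,0,0,0],[0,0,0,0],[0,0,0,0],[0,0,0,0],[0,0,0,0],[0,0,0,0]]]'

```text
t: 24.2
tcp_pos: [0.5041, 0.0628, 0.3789]
tool_rot: [-0.383, 0.595, 0.383, 0.595]
force: [0.3, -0.2, -0.1]
finger_gap: 0.0
```

Run:
```python
from h import *
im=snapshot("side")[60:260,180:400,::-1]
a=cv2.resize(im,None,fx=3,fy=3,interpolation=cv2.INTER_CUBIC);b=cv2.imread("pics/s10.png")
d=cv2.absdiff(a,b)[300:560,90:360];print(d.mean(),(d.max(2)>30).sum(),np.percentile(d,99.9))
# lid-edge test: rows where front lip dark->light; predicted front-edge corner for lid shut vs 0.05 rad
c=cam("side")
for h in(0,.05,.1):
    P=[.576-.205*np.cos(h),-.036,.1265+.007+.205*np.sin(h)];print(h,(proj(c,P)-[180,60])*3)
```

```text
0.5622886989553656 0 3.0
0 [169.51240174 489.43916398]
0.05 [169.14060401 483.22097251]
0.1 [169.22727861 476.77898502]
```

```bash
python3 -c "
from station import ticket
print(ticket.sign_off())"
```

```text
the job is handed in; nothing more can be done
None
```

The blue rotor is on the drive and the lid is shut. I handed the job in at about 24 s of the 70 s; the sign-off gives no verdict.

**Fitting the rotor:** I gripped it by the knob and lowered it onto the shaft. Pressing down at about 5 N, I turned it about 0.08 rad. The vertical force then fell off and I stopped turning. It sank freely to the height I expected for the seat, where pushing felt like the rubber mounts (about 4–5 N/mm, at most about 8 N). I backed off and let go with the lid still open.

**Closing the lid:** I pulled it forward from behind with the shut fingers, and it sank the rest of the way by itself.

**Last checks:**
- **Rotor height:** the wrist picture after release had the knob within about 3 pixels of the predicted home position. That is at the limit of what the calibration can tell, so the main evidence that it is home is the force and height felt while lowering it.
- **Contact on the pin:** while it rode on the pin, contact was less crisp than expected. There was up to about 5 N of sideways force from a misalignment of roughly 1 mm, which I corrected.
- **Lid:** it looks flush in the side picture, and two pictures a second apart showed no movement. I judged the angle by eye rather than measuring it.
- **Robot and bench:** the robot was clear of everything, with wrist force near zero. I touched nothing else, though I did not measure the other items again.

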